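Lids back on their own canisters

ROBOT

A 6-joint arm with a two-finger parallel gripper is mounted at the origin on a cart in front of the work surface, level with it; the furniture and walls round the work are solid. World frame = base frame: x ahead of the robot, y to its left, z up, the work surface at z = 0. Lengths are in m, angles in degrees, forces in N, time in s.
With the tool pointing down it reaches from about 0.325 to 0.85 m from the base axis. Payload 15.5 kg.
Tool frame: the origin (TCP) lies at the very end of the fingers, on their centre line; the grasp point (between the pads) lies arm.grip_depth behind it (arm.grip_depth is the distance from the TCP to the grasp point, in m); z points along the fingers, y is the line along which they close (so a half turn about z gives the same grasp; the last joint's range is limited). The gripper opens to 91 mm and grips with 3 to 60 N. Pads are 32 mm wide; open, the fingers measure 118 mm over their backs; the gripper's body (76 mm by 178 mm) begins 60 mm behind the grasp point.
Start: joints at [-69.299, 28.281, 77.091, -0, 74.628, -5.472], TCP at [0.276, -0.561, 0.177] pointing down, gripper open.
Joint ranges: [-166.48, 166.48], [-47.26, 123.95], [12.59, 153.08], [-70.14, 250.14], [6.76, 159.57], [-176.63, 176.63]. Speed limits (degrees/s): [108.29, 108.29, 147.25, 172.46, 172.46, 172.46].

INTERFACE

Orientations are given as a 3x3 rotation matrix whose columns are the frame's x, y, z axes.
In Python, from rig import arm gives the robot as it stands. Calls block until the motion is done:
- arm.move_to(position, orientation): joint-space move of the TCP to a pose.
- arm.move_l(position, orientation=None, feed=0.15): straight line of the TCP; orientation=None keeps the orientation; feed is the mean speed in m/s.
- arm.move_joints(angles): joint-space move.
- arm.grip(opening): finger opening in m; the grip force is fixed at half the most; returns when the fingers have stopped.
- arm.sleep(seconds).
- arm.solve_ik(position, orientation): joint angles nearest the present ones, or None.
- arm.snapshot(name): name is "side" or "top"; returns the picture (400x640x3 uint8, red, green, blue); there is no depth.
- arm.get_calibration(name): a dict with "intrinsics" (3x3 intrinsics, pixels), "cam_to_world" (4x4, takes a point from camera to world coordinates). Camera axes: x right, y down, z forward; pixel columns grow to the right and rows downward; lengths in m; the calibration is good to about 2 mm. A picture is of the moment at which its call begins. get_calibration takes no time and is no camera call.
A pose or a line that the arm cannot do raises arm.Unreachable and nothing moves.
- arm.sign_off(): hands the job in; it is judged then, once.
Readings, each from a call of its own:
- arm.current_t(): time.
- arm.current_joint_positions(): joint angles.
- arm.current_dq(): joint speeds.
- arm.current_tau(): joint torques, N m.
- arm.current_ee_pos(): TCP position.
- arm.current_tool_rot(): TCP orientation.
- arm.current_force(): force on the tool from outside, world axes, zero at the start.
- arm.current_torque(): the same for the moment, N m.
- arm.current_width(): finger opening in m.
- arm.current_grasp_force(): force on a finger pad.
Only numpy, scipy, OpenCV 4.12 (cv2) and the standard library are available. Lean on these libraries where they do the work, as an engineer would, in place of code of your own. Each camera call takes 0.05 s, during which the arm holds its last target. There are 200 camera calls.

TASK

The lids of the four washing-powder canisters have got mixed up. Put each lid back on the canister of its own colour, pressed or settled fully home so that it closes flat on the rim, and leave the canisters standing where they are; the empty oak board is free for parking a lid on the way.

Things in the scene. Friction and masses are not known exactly. Their poses are not given: they have to be found in the camera images.
- canister_white: cream-white glazed round storage canister, loose but heavy (1.2 kg), 96 mm across and 100 mm high; the shoulder of its own colour shows round the lid from above. Origin: centre of its underside, z up its axis. Its round mouth is 61 mm across inside, 71 mm over the rim; the rim is 100 mm above the origin.
- canister_blue: dark blue glazed round storage canister, loose but heavy (1.2 kg), 96 mm across and 100 mm high; the shoulder of its own colour shows round the lid from above. Origin: centre of its underside, z up its axis. Its round mouth is 61 mm across inside, 71 mm over the rim; the rim is 100 mm above the origin.
- canister_green: green glazed round storage canister, loose but heavy (1.2 kg), 96 mm across and 100 mm high; the shoulder of its own colour shows round the lid from above. Origin: centre of its underside, z up its axis. Its round mouth is 61 mm across inside, 71 mm over the rim; the rim is 100 mm above the origin.
- canister_red: brick-red glazed round storage canister, loose but heavy (1.2 kg), 96 mm across and 100 mm high; the shoulder of its own colour shows round the lid from above. Origin: centre of its underside, z up its axis. Its round mouth is 61 mm across inside, 71 mm over the rim; the rim is 100 mm above the origin.
- lid_white: round lid, cream-white flange 77 mm across, upright wooden knob 26 mm across on top; about 0.13 kg. Origin: centre of its plug's underside, z up. Heights over the origin: plug (55 mm across, foot tapered) 0-12 mm, flange 12-20, knob 20-48. Seated, the flange lies on the rim, origin 88 mm above the canister's. On a flat surface it stands on its plug. Starts on a canister of another colour.
- lid_blue: round lid, dark blue flange 77 mm across, upright wooden knob 26 mm across on top; about 0.13 kg. Origin: centre of its plug's underside, z up. Heights over the origin: plug (55 mm across, foot tapered) 0-12 mm, flange 12-20, knob 20-48. Seated, the flange lies on the rim, origin 88 mm above the canister's. On a flat surface it stands on its plug. Starts on a canister of another colour.
- lid_green: round lid, green flange 77 mm across, upright wooden knob 26 mm across on top; about 0.13 kg. Origin: centre of its plug's underside, z up. Heights over the origin: plug (55 mm across, foot tapered) 0-12 mm, flange 12-20, knob 20-48. Seated, the flange lies on the rim, origin 88 mm above the canister's. On a flat surface it stands on its plug. Starts on a canister of another colour.
- lid_red: round lid, brick-red flange 77 mm across, upright wooden knob 26 mm across on top; about 0.13 kg. Origin: centre of its plug's underside, z up. Heights over the origin: plug (55 mm across, foot tapered) 0-12 mm, flange 12-20, knob 20-48. Seated, the flange lies on the rim, origin 88 mm above the canister's. On a flat surface it stands on its plug. Starts on a canister of another colour.
- oak_board: loose flat rectangular oak board 150 x 270 mm, 11 mm thick, empty, lying in front of the canisters: room to park a lid. Origin: centre of its underside, long side along its own y.
Not all that is in view belongs to the job. What is shaped like the canister_red but orange is not meant.

How it is judged (in metres and radians):
At the end, for the whole second after the job is handed in: Each of the four lids is on the canister of its own colour: within 8 mm of its axis, seated with the flange on the rim (origin within about 4 mm of 88 mm above the canister's origin), level to 0.06 rad; every canister upright to 0.05 rad and within 30 mm of where it stood; all at rest (horizontal distance between lid_white and canister_white below 0.008 m and z of lid_white in the frame of canister_white between 0.084 and 0.0915 m and angle between each of lid_white, lid_blue, lid_green, lid_red's own z axis and vertical below 0.06 rad and angle between each of canister_white, canister_blue, canister_green, canister_red's own z axis and vertical below 0.05 rad and distance of each of canister_white, canister_blue, canister_green, canister_red from where it was at the start of the episode below 0.03 m and linear speed of each of lid_white, canister_white, lid_blue, canister_blue, lid_green, canister_green, lid_red, canister_red below 0.02 m/s and horizontal distance between lid_blue and canister_blue below 0.008 m and z of lid_blue in the frame of canister_blue between 0.084 and 0.0915 m and horizontal distance between lid_green and canister_green below 0.008 m and z of lid_green in the frame of canister_green between 0.084 and 0.0915 m and horizontal distance between lid_red and canister_red below 0.008 m and z of lid_red in the frame of canister_red between 0.084 and 0.0915 m); the robot touches nothing.
It fails at once if a canister is knocked over (tilted more than 0.4 rad) (angle between any of canister_white, canister_blue, canister_green, canister_red's own z axis and vertical above 0.4 rad).
It also fails if it takes over 128 s, if anything falls off the work surface, if the arm or the gripper's body presses on something with over 40 N, if the wrist force passes 120 N, or if a joint passes its speed limit or range.

## Working session

There is one attempt and no reset: what is moved stays moved. The work goes in short steps, each a Python script; the robot and the scene stay as the last script left them, time stands still between calls to the robot, and variables do not carry over. Pictures are saved under pics/ and viewed, at most 14 in all, crops included, and the job is handed in when it is done.

```bash
mkdir -p pics; ls; python3 - <<'E'
from rig import arm
import cv2,numpy as np
for n in("top","side"):
    cv2.imwrite(f"pics/{n}0.png",arm.snapshot(n)[:,:,::-1])
    c=arm.get_calibration(n);print(n,np.round(c["intrinsics"],1).tolist(),np.round(c["cam_to_world"],3).tolist())
print(arm.grip_depth,arm.current_t(),np.round(arm.current_tool_rot(),3).tolist())
E
```

```text
pics
top [[473.8, 0.0, 317.6], [0.0, 473.8, 197.4], [0.0, 0.0, 1.0]] [[-0.022, -0.995, 0.096, 0.378], [-0.999, 0.024, 0.023, -0.014], [-0.026, -0.096, -0.995, 1.548], [0.0, 0.0, 0.0, 1.0]]
side [[476.3, 0.0, 321.8], [0.0, 476.3, 201.1], [0.0, 0.0, 1.0]] [[-0.198, -0.859, 0.472, -0.209], [-0.98, 0.18, -0.083, 0.113], [-0.014, -0.479, -0.878, 1.447], [0.0, 0.0, 0.0, 1.0]]
0.0188 0.1 [[0.897, 0.441, -0.0], [0.441, -0.897, 0.001], [0.0, -0.001, -1.0]]
```

View pics/top0.png

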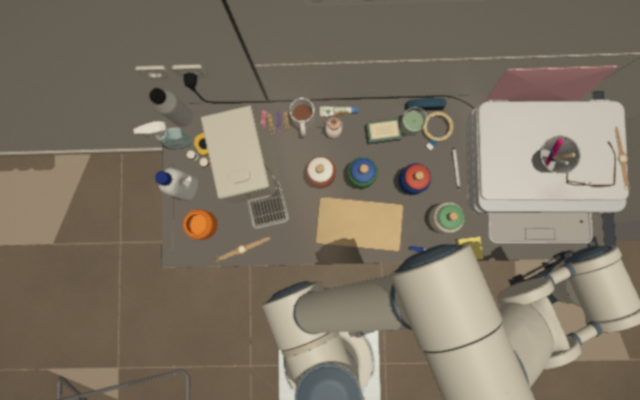

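View pics/side0.png

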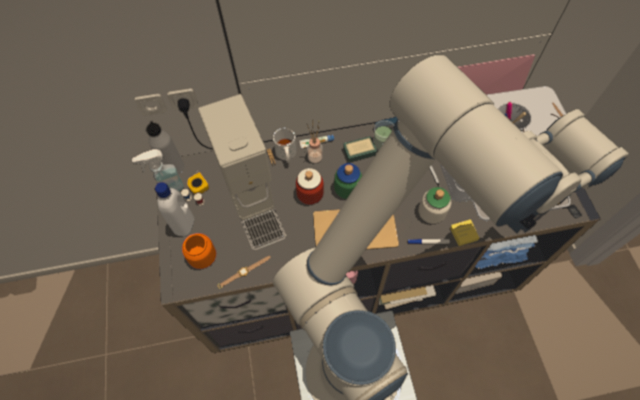

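The top view shows a white lid on the red canister (320,171), blue on green (362,173), red on blue (415,179) and green on white (449,217). The board is at (360,224), and the orange pot at (198,224) is a distractor. Next I'll zoom in and measure.

```bash
cat > h.py <<'E'
from rig import arm
import cv2,numpy as np
def ray(n,uv,z):
    c=arm.get_calibration(n);T=c["cam_to_world"]
    d=T[:3,:3]@np.linalg.solve(c["intrinsics"],[uv[0],uv[1],1.]);o=T[:3,3]
    return (o+d*(z-o[2])/d[2])[:2]
def proj(n,p):
    c=arm.get_calibration(n);q=np.linalg.inv(c["cam_to_world"])@[*p,1];q=c["intrinsics"]@q[:3];return q[:2]/q[2]
R={'red':lambda h,s,v:((h<6)|(h>172))&(s>130)&(v>50),'blue':lambda h,s,v:(h>100)&(h<125)&(s>120)&(v>40),
   'green':lambda h,s,v:(h>50)&(h<92)&(s>80)&(v>40),'white':lambda h,s,v:(s<80)&(v>130)}
def mask(im,col):
    h,s,v=cv2.split(cv2.cvtColor(im,cv2.COLOR_RGB2HSV));return R[col](h,s,v).astype(np.uint8)
def blob(im,col,uv,r=24,k=2):
    """hull circle of colour blob near uv: centre, radius (pixels), at 4x upsampling"""
    x,y=int(uv[0])-r,int(uv[1])-r
    c=cv2.resize(im[y:y+2*r,x:x+2*r],None,fx=4,fy=4,interpolation=cv2.INTER_CUBIC)
    m=cv2.morphologyEx(mask(c,col),cv2.MORPH_OPEN,np.ones((7,7)))
    cs=max(cv2.findContours(m,cv2.RETR_EXTERNAL,cv2.CHAIN_APPROX_NONE)[0],key=cv2.contourArea)
    (a,b),d,_=cv2.fitEllipse(cv2.convexHull(cs))
    return np.array([(a+.5)/4-.5+x,(b+.5)/4-.5+y]),np.array(d)/8
E
python3 - <<'E'
from h import *
im=cv2.imread("pics/top0.png")[:,:,::-1].copy()
for col,uv in dict(white=(320,171),blue=(362,173),red=(415,179),green=(449,217)).items():
    c,r=blob(im,col,uv);p=ray("top",c,.108);print(col,c.round(1),r.round(1),p.round(4),'expect r',.0385*473.8/1.44)
cv2.imwrite("pics/crop.png",cv2.resize(im[140:260,290:490,::-1],None,fx=4,fy=4,interpolation=cv2.INTER_CUBIC))
E
```

```text
white [319.7 168.8] [13.  13.1] [0.6051 0.012 ] expect r 12.667569444444444
blue [362.6 169.3] [11.1 11.8] [ 0.6004 -0.1196] expect r 12.667569444444444
red [416.9 176.4] [12.3 12.5] [ 0.574  -0.2842] expect r 12.667569444444444Traceback (most recent call last):
  File "<stdin>", line 4, in <module>
  File "h.py", line 18, in blob
    cs=max(cv2.findContours(m,cv2.RETR_EXTERNAL,cv2.CHAIN_APPROX_NONE)[0],key=cv2.contourArea)
ValueError: max() iterable argument is empty
```

```bash
python3 - <<'E'
from h import *
im=cv2.imread("pics/top0.png")[:,:,::-1].copy()
hsv=cv2.cvtColor(im,cv2.COLOR_RGB2HSV)
for uv in [(443,213),(441,218),(449,209),(435,222),(362,164),(355,175),(362,185),(363,168),(453,216),(419,174),(365,169),(320,168)]: print(uv,hsv[uv[1],uv[0]])
cv2.imwrite("pics/crop.png",cv2.resize(im[140:260,290:490,::-1],None,fx=4,fy=4,interpolation=cv2.INTER_CUBIC))
E
```

```text
(443, 213) [ 57  72 155]
(441, 218) [ 58  72 153]
(449, 209) [ 57  76 150]
(435, 222) [ 21  47 145]
(362, 164) [145  27 124]
(355, 175) [109 124 134]
(362, 185) [59 93 96]
(363, 168) [ 17 103 198]
(453, 216) [ 17 104 199]
(419, 174) [ 17 103 198]
(365, 169) [ 17 101 202]
(320, 168) [ 17  99 191]
```

View pics/crop.png

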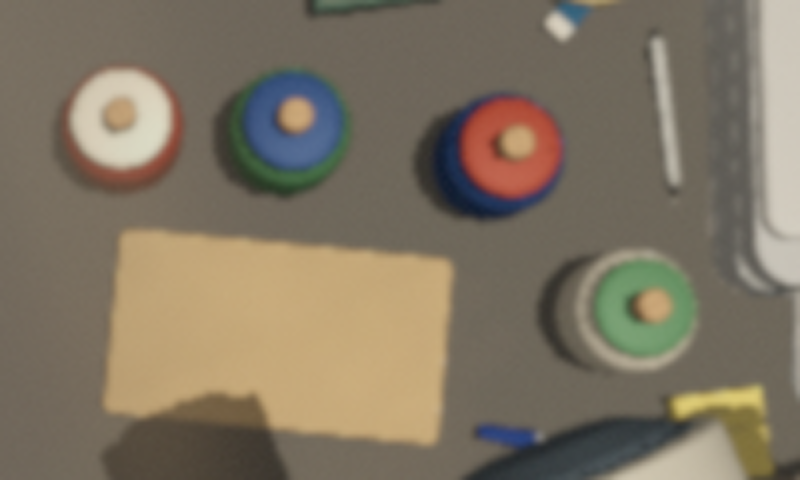

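The crop confirms all four pairings and a clear board. The lids are at crop positions (120,118), (295,120), (511,146) and (645,307). I'll loosen the thresholds and cross-check against the knobs.

```bash
sed -i "s/(s>120)&(v>40)/(s>95)\&(v>85)/; s/(h<92)&(s>80)&(v>40)/(h<92)\&(s>52)\&(v>115)/; s/}$/,'knob':lambda h,s,v:(h>11)\&(h<23)\&(s>75)\&(v>155)}/" h.py; sed -i "s/(7,7)/(5,5)/" h.py
python3 - <<'E'
from h import *
im=cv2.imread("pics/top0.png")[:,:,::-1].copy()
for col,uv in dict(white=(320,169),blue=(363,170),red=(417,177),green=(451,217)).items():
    c,r=blob(im,col,uv,20);p=ray("top",c,.108);k,rk=blob(im,'knob',c,14)
    print(col,c.round(1),r.round(1),p.round(4),'knob',k.round(1),rk.round(1),ray("top",k,.136).round(4))
m=cv2.inRange(cv2.cvtColor(im,cv2.COLOR_RGB2HSV),(14,75,110),(23,160,255));m[:, :300]=0;m[:195]=0;m[:,410:]=0
c=max(cv2.findContours(m,0,1)[0],key=cv2.contourArea);print('board',[ray("top",q,.011).round(3).tolist() for q in cv2.boxPoints(cv2.minAreaRect(c))])
E
```

```text
white [319.7 168.8] [13.  13.1] [0.6051 0.012 ] knob [319.5 168.1] [3.4 3.8] [0.603 0.012]
blue [362.8 169.8] [12.1 12.2] [ 0.5986 -0.12  ] knob [363.6 168.3] [3.6 3.7] [ 0.5989 -0.1207]
red [416.9 176.4] [12.2 12.5] [ 0.5741 -0.2842] knob [419.2 175. ] [4.  4.2] [ 0.5742 -0.2858]
green [450.6 216.5] [11.6 12.3] [ 0.4494 -0.3803] knob [453.3 215.9] [3.6 3.9] [ 0.4496 -0.3811]
board [[0.378, 0.036], [0.532, 0.018], [0.499, -0.257], [0.346, -0.236]]
```

```bash
cat >> h.py <<'E'
D=np.array([[0,1,0],[1,0,0],[0,0,-1.]])   # tool down, fingers close along world x
UP=.22; OFF=.0235                       # TCP above lid origin while held
def goto(xy):
    p=arm.current_ee_pos()
    if p[2]<UP-.005: arm.move_l([p[0],p[1],UP],feed=.2)
    arm.move_l([*xy,UP],D,feed=.3)
def pick(xy,z0):
    goto(xy);arm.grip(.06);arm.move_l([*xy,z0+OFF+.03],feed=.2);arm.move_l([*xy,z0+OFF],feed=.06);arm.grip(0.)
    print('width',round(arm.current_width(),4),'gf',round(float(arm.current_grasp_force()),1),end=' ')
    arm.move_l([*xy,UP],feed=.15);print('lifted width',round(arm.current_width(),4),'t',round(arm.current_t(),1))
def lower(xy,z0,lim=8):
    """go down gently until contact; returns height of lid origin over nominal z0"""
    goto(xy);arm.move_l([*xy,z0+OFF+.022],feed=.15);arm.sleep(.2);f0=arm.current_force()
    z=z0+OFF+.018
    while z>z0+OFF-.004:
        arm.move_l([*xy,z],feed=.04);f=np.array(arm.current_force())-f0
        if abs(f[2])>lim: break
        z-=.002
    h=arm.current_ee_pos()[2]-z0-OFF;print('h',round(float(h),4),'f',np.round(f,1),'t',round(arm.current_t(),1));return h
def release():
    p=arm.current_ee_pos();arm.grip(.05);arm.move_l([p[0],p[1],UP],feed=.2)
E
python3 - <<'E'
from h import *
p=arm.current_ee_pos();arm.move_l([p[0],p[1],.25],feed=.2)
arm.move_to([.604,.012,UP],D)
pick([.604,.012],.088)
lower([.45,-.06],.011);release()
arm.move_to([.40,-.30,.30],D)
im=arm.snapshot("top");cv2.imwrite("pics/top1.png",im[:,:,::-1])
cv2.imwrite("pics/c1.png",cv2.resize(im[140:260,290:490,::-1],None,fx=4,fy=4,interpolation=cv2.INTER_CUBIC));print(arm.current_t())
E
```

```text
width 0.0006 gf 0.0 lifted width 0.0002 t 6.9
h -0.0021 f [-0.7  1.   0.2] t 11.8
14.8417
```

View pics/c1.png

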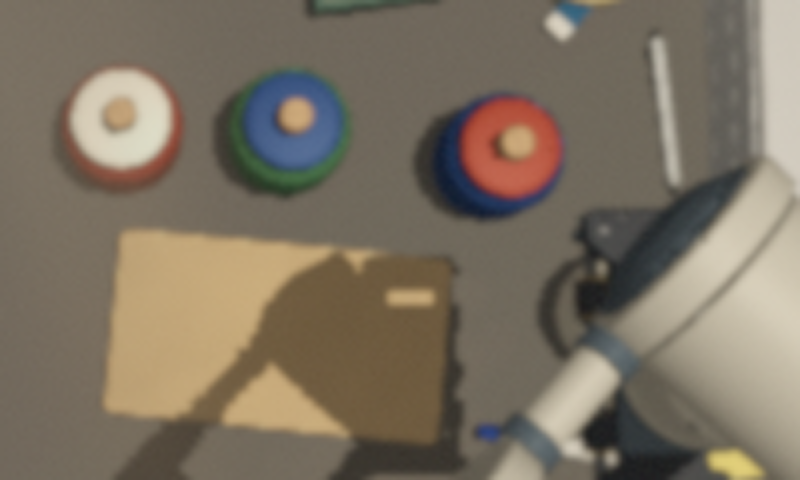

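The grasp closed on nothing (width 0) and the lids haven't moved. I'll hover over the lid to see the actual offset.

```bash
python3 - <<'E'
from h import *
goto([.604,.012]);arm.grip(.06);arm.move_l([.604,.012,.15],feed=.2)
print(arm.current_ee_pos(),np.round(arm.current_tool_rot(),3).tolist(),arm.current_width())
a=[]
for n in("top","side"):
    im=arm.snapshot(n);u,v=proj(n,[.604,.012,.136]).astype(int);print(n,u,v)
    a.append(cv2.resize(im[v-35:v+35,u-45:u+45,::-1],(400,311),interpolation=cv2.INTER_CUBIC))
cv2.imwrite("pics/d.png",np.hstack(a));print(arm.current_t())
E
```

```text
[0.60422855 0.0119807  0.15052198] [[0.0, 1.0, -0.0], [1.0, -0.0, 0.0], [0.0, -0.0, -1.0]] 0.060019463354546804
top 319 167
side 308 173
17.25
```

View pics/d.png

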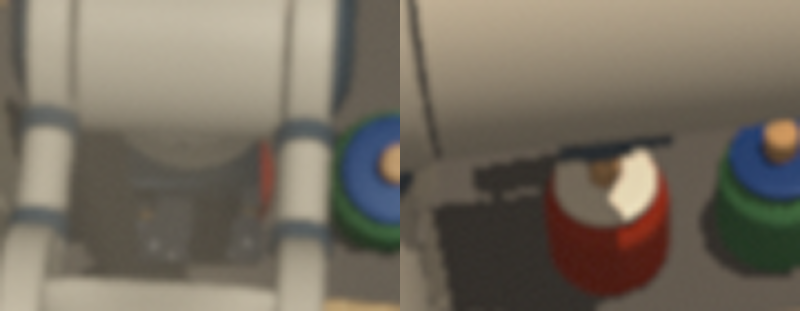

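The side view shows the lid and knob at the predicted pixel, about 2 px low, while the finger edge only just covers the top of the knob. I'll triangulate from both views to check heights, and compare the real fingertips with the reported TCP.

```bash
python3 - <<'E'
from h import *
t=cv2.imread("pics/top0.png")[:,:,::-1].copy();s=cv2.imread("pics/side0.png")[:,:,::-1].copy()
def P(n):
    c=arm.get_calibration(n);return c["intrinsics"]@np.linalg.inv(c["cam_to_world"])[:3]
for col,uv,ke in [('white',(320,169),(.604,.012,.136)),('blue',(363,170),(.599,-.12,.136)),('green',(451,217),(.4495,-.381,.136))]:
    k,_=blob(t,'knob',uv,14); e=proj("side",ke)
    try:
        q,r=blob(s,'knob',e,12); X=cv2.triangulatePoints(P("top"),P("side"),k,q)[:,0];print(col,'side',q.round(1),'pred',e.round(1),(X[:3]/X[3]).round(4))
    except Exception as ex: print(col,ex)
goto([.604,.012]); print(proj("side",arm.current_ee_pos()), proj("top",arm.current_ee_pos()))
arm.move_to([.52,-.10,.22],D)
im=arm.snapshot("side").copy();e=arm.current_ee_pos();print(e,proj("side",e))
for dx in(-.03,.03): cv2.circle(im,tuple(int(v) for v in proj("side",e+[dx,0,0]).round()),2,(255,0,255),-1)
u,v=[int(i) for i in proj("side",e)]
cv2.imwrite("pics/e.png",cv2.resize(im[max(0,v-75):v+75,u-100:u+100,::-1],None,fx=4,fy=4))
E
```

```text
white side [308.5 173.4] pred [308.3 173.5] [0.6026 0.0118 0.1386]
blue side [348.6 167.7] pred [348.4 167.7] [ 0.599  -0.1207  0.1359]
green side [439.8 192.5] pred [439.8 192.4] [ 0.4497 -0.3815  0.1347]
[307.31413594 159.31160899] [318.83389818 163.28164372]
[ 0.52031103 -0.0999078   0.22000027] [348.76290609 175.33368647]
```

View pics/e.png

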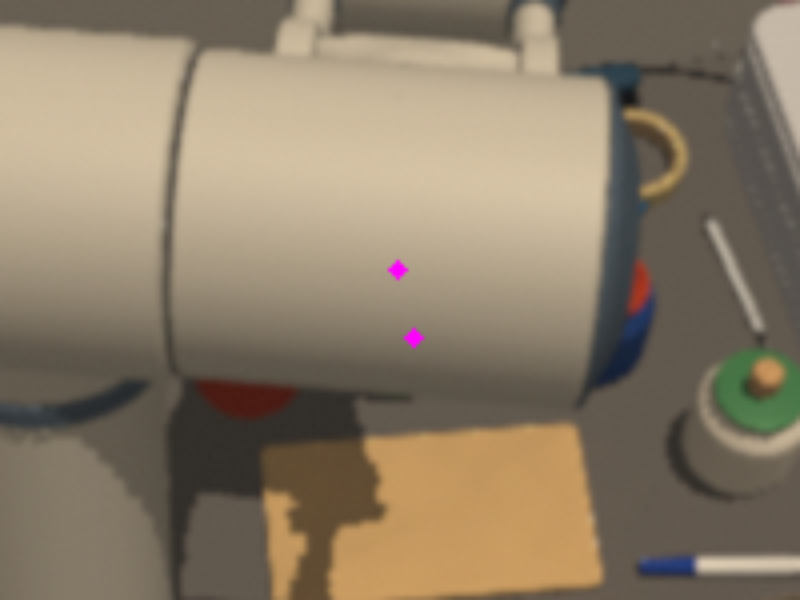

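The triangulated knobs agree with the stated heights to about 2 mm, so the camera positions are sound and the tool is the suspect. I'll look at the hand low over the board and touch down gently to check its height.

```bash
python3 - <<'E'
from h import *
arm.move_to([.44,-.2,.22],D);arm.grip(.06);arm.move_l([.44,-.2,.07],feed=.2)
a=[]
for n in("top","side"):
    im=arm.snapshot(n).copy();e=arm.current_ee_pos();u,v=[int(i) for i in proj(n,e)]
    for dx in(-.03,.03): im[tuple(int(q) for q in proj(n,e+[dx,0,0]).round()[::-1])]=(255,0,255)
    a.append(cv2.resize(im[v-50:v+50,u-50:u+50,::-1],(400,400)))
cv2.imwrite("pics/f.png",np.hstack(a))
arm.grip(0.);arm.sleep(.2);f0=arm.current_force();z=.045
arm.move_l([.44,-.2,z],feed=.15)
while z>.005:
    z-=.002;arm.move_l([.44,-.2,z],feed=.04);f=arm.current_force()-f0
    if abs(f[2])>3: break
print('contact z',arm.current_ee_pos(),f.round(1));arm.move_l([.44,-.2,.07],feed=.2);print(arm.current_t(),arm.current_width(),np.round(arm.current_joint_positions(),2))
E
```

```text
contact z [ 0.4399149  -0.19996499  0.00487821] [-1.1 -0.  -0.5]
27.425 0.00013087804677203326 [-31.53  25.54 103.88   0.    50.51 -31.53]
```

View pics/f.png

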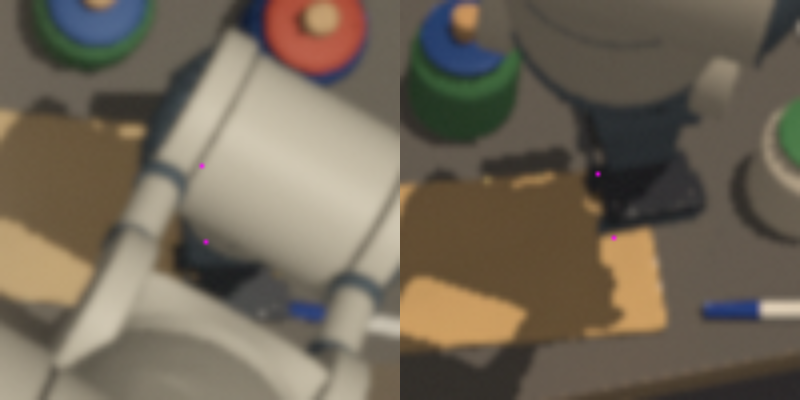

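The side view shows only the body's underside edge, crop (610–700, 205–230), at the right heading but higher in the picture than the reported TCP implies. There was no contact at z=0.005 over an 11 mm board either. That means the fingertips sit above the reported TCP, so I'll keep probing downward.

```bash
python3 - <<'E'
from h import *
f0=arm.current_force();z=.008
arm.move_l([.44,-.2,z],feed=.15)
try:
    while z>-.08:
        z-=.002;arm.move_l([.44,-.2,z],feed=.05);f=arm.current_force()-f0
        if abs(f[2])>3: break
except arm.Unreachable as e: print('unreach',e)
print('contact z',arm.current_ee_pos(),f.round(1),arm.current_t())
a=[]
for n in("top","side"):
    im=arm.snapshot(n).copy();u,v=[int(i) for i in proj(n,[.44,-.2,.011])]
    a.append(cv2.resize(im[v-50:v+50,u-50:u+50,::-1],(400,400)))
cv2.imwrite("pics/g.png",np.hstack(a))
E
```

```text
contact z [ 0.4401684  -0.20008822 -0.02543657] [-3.6  1.2 18.8] 32.2417
```

View pics/g.png

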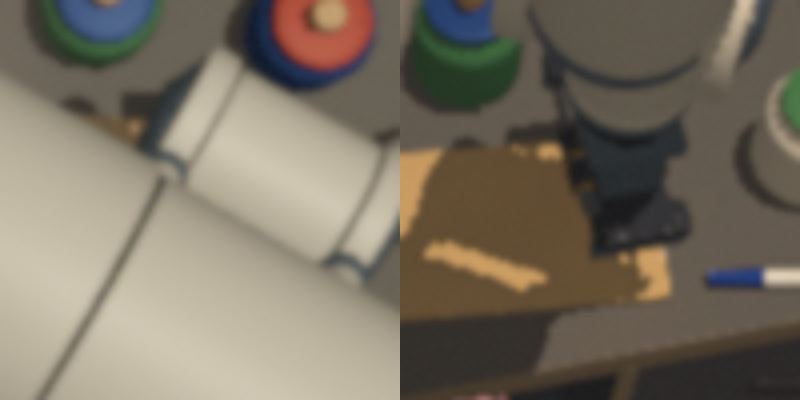

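The fingers touch the board at reported z = −0.025, so they are really about 36 mm higher than reported. To check for a sideways error, I'll compare the visible corners of the body with prediction.

```bash
python3 - <<'E'
from h import *
u,v=[int(i) for i in proj("side",[.44,-.2,.011])]
for c in [(200,252),(288,228)]:
    px=np.array([u-50+c[0]/4,v-50+c[1]/4]);print('obs corner on z=.09',ray("side",px,.09).round(3), 'z=.075',ray("side",px,.075).round(3))
print('expected',(.351,-.162),(.351,-.238))
f0=None
arm.move_l([.44,-.2,.02],feed=.2);arm.move_l([.42,-.295,.02],feed=.2)
arm.sleep(.2);f0=arm.current_force();z=-.016;arm.move_l([.42,-.295,z],feed=.15)
while z>-.06:
    z-=.001;arm.move_l([.42,-.295,z],feed=.05);f=arm.current_force()-f0
    if abs(f[2])>3: break
print('contact z',arm.current_ee_pos(),f.round(1),arm.current_t());arm.move_l([.42,-.295,.15],feed=.25)
E
```

```text
obs corner on z=.09 [ 0.364 -0.172] z=.075 [ 0.37  -0.175]
obs corner on z=.09 [ 0.37  -0.245] z=.075 [ 0.376 -0.249]
expected (0.351, -0.162) (0.351, -0.238)
contact z [ 0.4200666  -0.29505886 -0.03640839] [-3.4  3.3 15.9] 39.2
```

Board and bare table give the same offset of 36 mm, so it's constant. I'll correct z and find any sideways offset by closing on the white lid's knob step by step in two orientations, watching the force.

```bash
sed -i 's/^UP=.*/UP=.165; OFF=.0235-.0362   # reported TCP z reads 36 mm low (touch-probed)/' h.py
python3 - <<'E'
from h import *
E2=np.array([[1,0,0],[0,-1,0],[0,0,-1.]])
xy=[.604,.012]
arm.move_l([.42,-.295,UP],feed=.2)
for Rm,ax in((D,0),(E2,1)):
    arm.move_to([*xy,UP],Rm);arm.grip(.08);arm.move_l([*xy,.088+OFF+.032],feed=.2);arm.sleep(.1);f0=arm.current_force()
    z=.088+OFF+.03;ok=1
    while z>.088+OFF-.0005:
        arm.move_l([*xy,z],feed=.08);f=arm.current_force()-f0
        if abs(f[2])>4: ok=0;break
        z-=.006
    print('z',arm.current_ee_pos()[2].round(4),f.round(1),end=' ')
    if not ok: break
    w=.06
    while w>.02:
        arm.grip(w);f=arm.current_force()-f0;g=arm.current_grasp_force()
        if abs(f[ax])>2 or g>2: break
        w-=.004
    print('axis',ax,'w',w,round(arm.current_width(),4),f.round(1),'g',round(float(g),1),'t',round(arm.current_t(),1))
    arm.grip(.08)
    if ax==0: arm.move_l([*xy,UP],feed=.2)
E
```

```text
z 0.0749 [-0.6  0.8 -0.2] axis 0 w 0.03199999999999997 0.0321 [-2.1  0.5 -0.6] g 0.0 t 47.5
z 0.0749 [-1.3 -0.1 -0.9] axis 1 w 0.023999999999999973 0.0253 [-0.4 -0.2  0.2] g 30.0 t 55.8
```

Lateral agreement is within about 2–3 mm and the knob grips at 25 mm, so I can go. Next: park the white lid, then put the red lid on the red canister.

```bash
cat >> h.py <<'E'
D=np.array([[1,0,0],[0,-1,0],[0,0,-1.]])
C=dict(red=(.604,.012),green=(.5988,-.1203),blue=(.5741,-.285),white=(.4495,-.3807))
def goto(xy):
    p=arm.current_ee_pos()
    if p[2]<UP-.005: arm.move_l([p[0],p[1],UP],feed=.3)
    arm.move_l([*xy,UP],D,feed=.35)
def pick(xy,z0):
    goto(xy);arm.grip(.05);arm.move_l([*xy,z0+OFF],feed=.12);arm.grip(0.);w=arm.current_width()
    arm.move_l([*xy,UP],feed=.25);print('pick width',round(w,4),round(arm.current_width(),4),'t',round(arm.current_t(),1))
def lower(xy,z0=.088,lim=9):
    goto(xy);f0=arm.current_force();arm.move_l([*xy,z0+OFF+.016],feed=.2)
    for dz in(.012,.009,.006,.003,.001,-.0005):
        arm.move_l([*xy,z0+OFF+dz],feed=.05);f=arm.current_force()-f0
        if abs(f[2])>lim: break
    h=arm.current_ee_pos()[2]-z0-OFF;print('lower h',round(float(h),4),'f',np.round(f,1),'t',round(arm.current_t(),1));return h
def release():
    p=arm.current_ee_pos();arm.grip(.05);arm.move_l([p[0],p[1],UP],feed=.3)
E
python3 - <<'E'
from h import *
xy=C['red'];arm.grip(0.);print(arm.current_width(),arm.current_t());arm.move_l([*xy,UP],feed=.25);print(arm.current_width())
goto((.45,-.06));arm.move_l([.45,-.06,.011+OFF+.001],feed=.15);release()
pick(C['blue'],.088)
cv2.imwrite("pics/top2.png",arm.snapshot("top")[:,:,::-1])
h=lower(C['red'])
if h<.004: release()
print(arm.current_t())
E
```

```text
0.025167718663025102 57.5917
0.025199735755181182
pick width 0.025 0.0248 t 64.3
lower h 0.0002 f [-1.9  0.8 10.3] t 67.3
68.35
```

Red went home (h ≈ 0), so I'll continue with blue and green.

```bash
python3 - <<'E'
from h import *
for src,dst in(('green','blue'),('white','green')):
    pick(C[src],.088);h=lower(C[dst])
    if h>.004 : print('STOP');break
    release()
else:
    pick((.45,-.06),.011);h=lower(C['white'])
    if h<.004: release()
print(arm.current_t())
E
```

```text
pick width 0.0252 0.0253 t 71.0
lower h 0.0002 f [-3.1  0.9  9.7] t 73.6
pick width 0.0252 0.0254 t 77.4
lower h 0.0002 f [-3.5  1.2  9.1] t 80.4
pick width 0.0252 0.0253 t 85.1
lower h -0.0002 f [-0.   1.2  6.2] t 88.2
89.2083
```

All four reached seating depth. I'll move the arm clear and check by camera.

```bash
python3 - <<'E'
from h import *
goto((.40,-.15)); arm.move_to([.276,-.45,.2],D)
a=[]
t=arm.snapshot("top");s=arm.snapshot("side");print(arm.current_t())
for col,xy in C.items():
    try:
        c,r=blob(t,col,proj("top",[*xy,.108]),18);k,_=blob(t,'knob',proj("top",[*xy,.136]),14)
        print(col,xy,ray("top",c,.108).round(4),'knob',ray("top",k,.136).round(4))
        q,_=blob(s,'knob',proj("side",[*xy,.136]),12);print('  side knob',ray("side",q,.136).round(4))
    except Exception as e: print(col,e)
cv2.imwrite("pics/z.png",np.vstack([cv2.resize(i[130:250,290:490,::-1],(500,300),interpolation=2) for i in(t,s)]))
E
```

```text
91.375
red max() iterable argument is empty
green (0.5988, -0.1203) [ 0.5976 -0.122 ] knob [ 0.5979 -0.1197]
green max() iterable argument is empty
blue (0.5741, -0.285) [ 0.5708 -0.2841] knob [ 0.5743 -0.2834]
blue max() iterable argument is empty
white (0.4495, -0.3807) [ 0.4477 -0.376 ] knob [ 0.4508 -0.3781]
white max() iterable argument is empty
```

View pics/z.png

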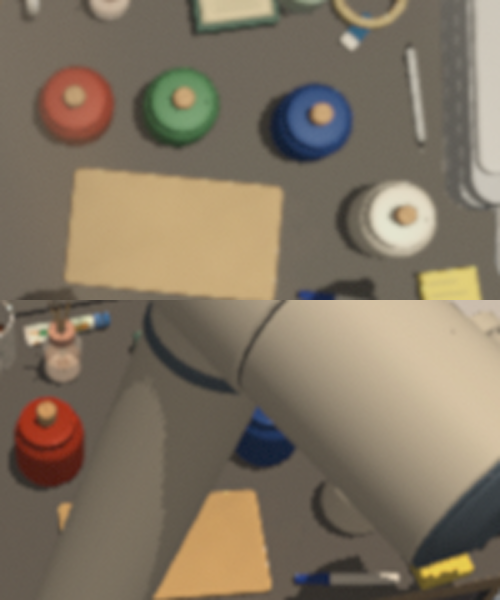

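Each lid is on its own colour: red (75,100), green (182,102), blue (315,120) and white (403,215). The green, blue and white knobs measure within 3 mm of their canister centres, and the arm is clear. The red knob had no automatic fix, but its seating depth was right.

```bash
python3 -c "
from rig import arm
print(arm.sign_off(),arm.current_t())"
```

```text
the job is handed in; nothing more can be done
the job is handed in; nothing more can be done
```

All four lids are back on their own canisters and went down to full seating depth; I handed the job in at about 91 s of the 128 s allowed and haven't seen the verdict.

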